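# Park the castor caddy in its dock

### The arm

A 6-joint arm with a two-finger parallel gripper is mounted at the origin on a cart in front of the work surface, level with it; the furniture and walls round the work are solid. World frame = base frame: x ahead of the robot, y to its left, z up, the work surface at z = 0. Lengths are in m, angles in rad, forces in N, time in s.
With the tool pointing down it reaches from about 0.325 to 0.775 m from the base axis. Payload 5.5 kg.
Tool frame: the origin (TCP) lies at the very end of the fingers, on their centre line; the grasp point (between the pads) lies arm.tcp_to_grasp behind it (arm.tcp_to_grasp is the distance from the TCP to the grasp point, in m); z points along the fingers, y is the line along which they close (so a half turn about z gives the same grasp; the last joint's range is limited). The gripper opens to 85 mm and grips with 20 to 120 N. Pads are 22 mm wide; open, the fingers measure 114 mm over their backs; the gripper's body (76 mm by 85 mm) begins 54 mm behind the grasp point. The pads swing forward as they close: fully open they stand 13 mm farther back than shut.
Start: joints at [-1.229, 0.091, 1.231, -0, 1.82, -0.057], TCP at [0.233, -0.553, 0.231] pointing down, gripper open.
Joint ranges: [-2.87, 2.87], [-0.86, 2.18], [0.17, 2.46], [-1.51, 4.65], [0.06, 2.69], [-2.65, 2.65]. Speed limits (rad/s): [2.57, 2.57, 3.01, 3.14, 3.14, 3.14].

### API

Orientations are given as a rotation vector (axis times angle).
In Python, from cell import arm, grab_frame, job gives the robot as it stands. The module is installed in compiled form; this text tells all that it offers.
- The arm moves only by the tool drive_tool, never from a script. Its argument "increments" is a list of rows, each a list of 3 entries, a list of its own where there are three numbers: the gripper's target within -1 to 1 (shut at 1, half-way at 0, fully open at -1), then the shift along the tool's x, y, z normalised to -1 to 1, where 1 is 0.05 m, then the turn, a rotation vector about the tool's x, y, z normalised to -1 to 1, where 1 is 0.08 rad. A call has 1 to 10 rows; each row shifts and turns the commanded pose from where the row before left it, along the tool's axes as they then stand; what a row does not reach is not made up. A row lasts 1/10 s, in which the tool goes at most 50 mm and 8.59 degrees, less where a joint would pass 70% of its speed; a pose out of reach is approached as far as the arm can. A call with a number of a shift or a turn outside -1 to 1 is refused whole. A call with a gripper value outside its range is refused whole. The fingers move at their own pace and stop on an object; the grip force is fixed at half the most. Time passes only in rows, so rows that do not move let the fingers close. It gives the time, the measured TCP pose, the force, the opening and the grip force at its end, in the units of the state.
- arm.get_obs(): the state, without advancing time (a new reading comes with each control period).
- grab_frame(name): name is "scene" or "top" or "wrist"; returns a dict with "color" (400x640x3 uint8, red, green, blue), "depth" (400x640 float32, m along the optical axis (not along the pixel's ray), 0 where there is no reading), "vfov" (degrees; the focal length in pixels is half the picture's height over the tangent of half this angle, whatever the lens; pixels are square), "cx", "cy" (the principal point, pixels), "k1" (the pictures are not rectified: a ray, as slopes to the right and down, at radius r is drawn at 1 + k1 r^2 times it, then the intrinsics apply), "xyz" and "orientation" of the camera in the world. Camera axes: x right, y up, looking along -z (the intrinsics and any distortion apply to the point x, -y, -z); pixel columns grow to the right and rows downward; lengths in m; the calibration is good to about 2 mm. A picture is of the moment at which its call begins.
- job.sign_off(): hands the job in; it is judged then, once.
The state is a dict: "clock": time; "joints": joint angles; "dq": joint speeds; "effort": joint torques, N m; "ee_pos": TCP position; "ee_rot": TCP orientation; "force": force on the tool from outside, world axes, zero at the start; "moment": the same for the moment, N m; "gripper_width": finger opening in m; "finger_force": force on a finger pad.
Only numpy, scipy, OpenCV 4.12 (cv2) and the standard library are available. Lean on these libraries where they do the work, as an engineer would, in place of code of your own. Each camera call takes 0.05 s, during which the arm holds its last target. There are 200 camera calls.

### The job

Take the little castor caddy by its push bar and roll it, wheels on the worktop and with the paint tin riding on it, until all four swivel castors trail straight behind their pivots while it is still clear of the parking dock. Then steer it nose first into the dock's two wheel lanes and press it home gently against the sprung buffer (feel for the buffer: somebody keeps moving the stop; a steady push of about 5 to 10 newtons for half a second is right, 15 is too much for the dock), let go and leave it parked. Do not disturb the other things.

Things in the scene. Friction and masses are not known exactly. Their poses are not given: they have to be found in the camera images.
- push_bar (a point): Centre of the caddy's push bar, where to take hold: a round black rubber grip 16 mm thick, 90 mm long, along the caddy's y axis, 85 mm above the worktop, 85 mm behind the caddy's middle. Axes as the caddy's: x forward, y left, z up. Its bent posts stand at y = +-55 mm. The deck's rim below it is 51 mm above the worktop.
- caddy: Plywood caddy, deck 150 mm long (x) by 130 mm wide, its top 44 mm high with a rim to 51 mm, about 0.85 kg (+-25 percent) without the tin, left of the dock. Origin: under the deck's middle at worktop level; x forward to the nose (rubber strip, front at x = 80 mm, 33 to 45 mm high), y left, z up. Swivel castor pivots at x = +-50, y = +-42 mm.
- castor_fl (a joint): Swivel angle of the front left castor about its upright pivot, rad: 0 = wheel straight behind the pivot (toward the caddy's -x), positive anticlockwise from above. Turns freely; rolling forward some 5 cm brings it near 0. Starts between -2.0 and -0.9. Wheel 24 mm in diameter, 10 mm wide, axle 14 mm off the pivot (trail).
- castor_fr (a joint): The same for the front right castor. Starts between 0.9 and 2.0.
- castor_rl (a joint): The same for the rear left castor. Starts between 0.9 and 2.0.
- castor_rr (a joint): The same for the rear right castor. Starts between -2.0 and -0.9.
- dock: Fixed grey steel dock on the right. Origin: centre of its mouth at worktop level; x the way the caddy drives in, y left, z up. A centre rib (y = +-30 mm, pointed nose at x = 0) and side kerbs (inner faces y = +-54 mm, ends flared to +-70 mm at x = -38 mm), 16 mm high, leave two wheel lanes 24 mm wide at y = +-42 mm: 7 mm play to each side; a castor turned sideways jams at the mouth.
- dock_end (a point): Far end of the dock, 207 mm in from the mouth, 39 mm high; axes as the dock's. Before it a dark steel stop carries a round rubber buffer (22 mm across, 39 mm high) that meets the middle of the caddy's nose. The stop is clamped anew each time: the unpressed buffer face is 47 to 77 mm before this point, not measured. Damped spring, 2.2 N per mm, 12 mm travel, then solid.
- paint_tin: Closed paint tin, 77 mm in diameter, 76 mm high, 0.35 kg, standing on the caddy's deck about 25 mm ahead of its middle; its top is 120 mm above the worktop. Origin: centre of its underside.
- fitting_tee: Bystander: bronze pipe tee, 44 x 64 x 27 mm, lying loose beside the dock on the robot's side. Origin: centre of its underside.
- brush_jar: Bystander: clear jar, 71 mm in diameter, 102 mm high, loose, on the far side of the run. Origin: centre of its underside.

How it is judged:
By the outcome, as a careful person would: the job done as asked, in the order asked, and still so for the second after the job is handed in, with the robot touching nothing.
It also fails if it takes over 69 s, if anything falls off the work surface, if the arm or the gripper's body presses on something with over 40 N, if the wrist force passes 120 N, or if a joint passes its speed limit or range.

## Working session

There is one attempt and no reset: what is moved stays moved. The work goes in short steps, Python scripts to look and compute and a tool call to move; the robot and the scene stay as the last step left them, time stands still between calls to the robot, and variables do not carry over. Pictures are saved under pics/ and viewed, at most 10 in all, crops included, and the job is handed in when it is done.

Besides the shell and the picture viewer there is one more tool, called after "Request:" as name(argument=value, ...), one argument or row to a line, values as JSON. drive_tool: Moves the arm, as the interface text tells. Scaled input: -1 to 1 covers 0.05 m each way for a shift and 0.08 rad each way for a turn. Its arguments: {"type":"object","properties":{"increments":{"type":"array"}},"required":["increments"]}

```bash
mkdir -p pics; cat > h.py <<'E'
import numpy as np, cv2
from scipy.spatial.transform import Rotation as R
from cell import arm, grab_frame, job
def rot(o):
    o=np.array(o,float)
    if o.shape==(3,3): return o
    return R.from_rotvec(o).as_matrix() if o.size==3 else R.from_quat(o).as_matrix()
def save(name,fn):
    f=grab_frame(name); np.savez('pics/'+fn+'.npz',**f); cv2.imwrite('pics/'+fn+'.png',f['color'][:,:,::-1]); return f
def load(fn):
    d=np.load('pics/'+fn+'.npz'); return {k:d[k] for k in d.files}
def ray(f,u,v):
    F=200/np.tan(np.radians(float(f['vfov']))/2)
    d=np.array([(u-f['cx'])/F,(v-f['cy'])/F]); s=d.copy()
    for _ in range(20): s=d/(1+float(f['k1'])*(s@s))
    return rot(f['orientation'])@np.array([s[0],-s[1],-1.]), np.array(f['xyz'])
def at_z(f,u,v,z):
    d,c=ray(f,u,v); return c+d*(z-c[2])/d[2]
def at_d(f,u,v,r=1):
    d,c=ray(f,u,v); p=f['depth'][int(v)-r:int(v)+r+1,int(u)-r:int(u)+r+1]; p=p[p>0]
    return c+d*np.median(p)
def tri(f1,p1,f2,p2):
    d1,c1=ray(f1,*p1);d2,c2=ray(f2,*p2)
    s=np.linalg.lstsq(np.c_[d1,-d2],c2-c1,rcond=None)[0]
    a,b=c1+d1*s[0],c2+d2*s[1]; return (a+b)/2,np.linalg.norm(a-b)
E
python3 - <<'E'
from h import *
for n in('top','scene'):
    f=save(n,n+'1'); print({k:f[k] for k in f if k not in('color','depth')})
print(arm.get_obs(),arm.tcp_to_grasp)
E
```

```text
{'vfov': 42.43069117143808, 'cx': 313.4927737388847, 'cy': 204.86905272016554, 'k1': -0.057667997437851046, 'xyz': array([0.23275817, 0.01178174, 1.22994525]), 'orientation': array([ 0.17589523, -0.1859119 , -1.56705806])}
{'vfov': 48.710613515415844, 'cx': 322.4038142362693, 'cy': 191.25308248721123, 'k1': 0.007957442689911812, 'xyz': array([-0.17974848,  0.40587468,  1.04750691]), 'orientation': array([ 0.42194564, -0.72228943, -2.00210849])}
{'clock': 0.1, 'joints': array([-1.22868433e+00,  9.17953129e-02,  1.23177167e+00, -1.63922939e-05,
        1.81982084e+00, -5.66738816e-02]), 'dq': array([ 0.00215813, -0.0023702 , -0.00292666,  0.00118212,  0.00142867,
        0.00172699]), 'effort': array([ 2.75210143e-03, -4.60215104e+01, -4.19219863e+01, -8.50912761e-05,
        1.06266415e-02,  4.66235946e-06]), 'ee_pos': array([ 0.2329    , -0.5526704 ,  0.23025342]), 'ee_rot': array([-3.07761001e+00, -6.21911151e-01,  4.25548626e-04]), 'force': array([0.35536701, 0.31297504, 0.54880638]), 'moment': array([-0.02986658,  0.00604208, -0.01668714]), 'finger_force': 0.0, 'gripper_width': 0.08547790054666532} 0.0187
```

View pics/top1.png

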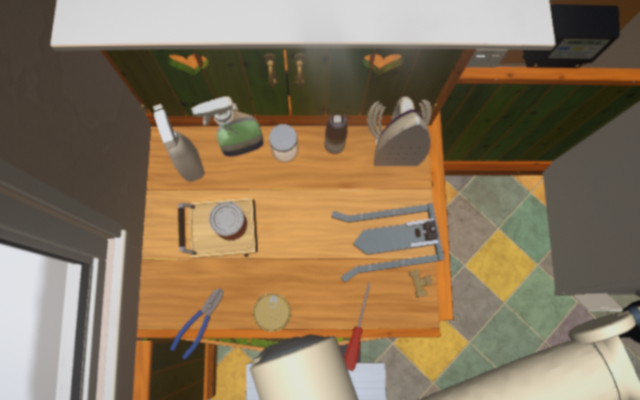

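View pics/scene1.png

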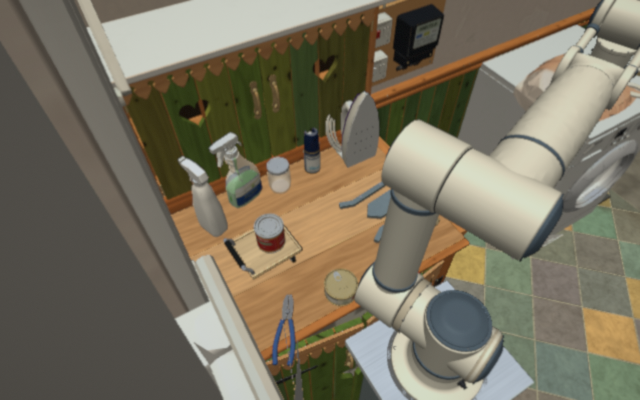

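The top view shows the caddy at about (222,227) with its bar at (185,229). The dock's rib nose is at (355,243), the tee at (420,283) and the jar at (284,142). Next I'll enlarge a crop.

```bash
python3 - <<'E'
from h import *
a=cv2.imread('pics/top1.png')[190:290,165:295];b=cv2.imread('pics/top1.png')[190:290,325:450]
r=lambda x:cv2.resize(x,(500 if 0 else x.shape[1]*5,500),interpolation=cv2.INTER_CUBIC)
A=r(a)[:300*1]; 
im=np.vstack([cv2.resize(a[:85],None,fx=6,fy=3.5)[:0],]) if 0 else None
s=cv2.imread('pics/scene1.png')[205:285,215:315]
x=np.hstack([cv2.resize(a,(390*1,300),interpolation=2),cv2.resize(b,(375,300),interpolation=2)])
y=cv2.resize(s,(375,300),interpolation=2); y=np.hstack([y,np.zeros((300,x.shape[1]-375,3),np.uint8)])
cv2.imwrite('pics/c1.png',np.vstack([x,y]))
E
```

```text
(no output)
```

View pics/c1.png

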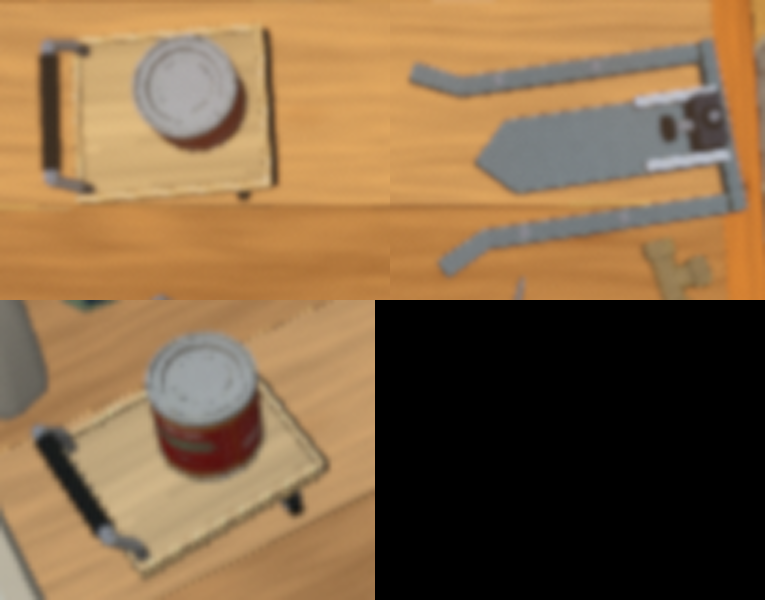

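The crop shows the bar ends at top-view (181.7,207) and (181.7,250), rear rim corners at (190.7,202.7) and (191,256.7), and nose corners at (254,199.3) and (256.3,251.7). The rib nose is at (353,243.3) and the buffer at about (418,232).

```bash
python3 - <<'E'
from h import *
np.set_printoptions(precision=4,suppress=True)
t=load('top1');s=load('scene1')
C=lambda x,y:(165+x/3,190+y/3); D=lambda x,y:(325+(x-390)/3,190+y/3); S=lambda x,y:(215+x/3.75,205+(y-300)/3.75)
for a,b in(((50,54),(43,436)),((50,174),(104,530))): print('bar tri',tri(t,C(*a),s,S(*b)))
print('bar z.085',at_z(t,*C(50,54),.09),at_z(t,*C(50,174),.09))
for p in((77,38),(78,200),(267,28),(274,185)): print('rim',at_z(t,*C(*p),.051 if p[0]<100 else .045))
for n,p in dict(nose=(474,160),ribL=(505,120),ribL2=(630,103),ribR=(517,192),ribR2=(650,169),kLb=(460,96),kLf=(698,64),kRb=(490,231),kRf=(722,196)).items(): print(n,at_z(t,*D(*p),.016),at_d(t,*D(*p))[2])
print('buffer',at_z(t,*D(661,127),.039),at_d(t,*D(667,127)))
print('tee',at_d(t,*D(670,265)))
f=lambda u,v:at_d(t,u,v); print('table',f(300,270)); print('jar',f(284,135)); print('tin',f(228,218))
E
```

```text
bar tri (array([0.4944, 0.3046, 0.0887]), np.float64(0.0013330245476063996))
bar tri (array([0.402 , 0.2987, 0.0933]), np.float64(0.0015614333666136072))
bar z.085 [0.4937 0.3037 0.09  ] [0.402  0.2989 0.09  ]
rim [0.5154 0.2931 0.051 ]
rim [0.3876 0.2861 0.051 ]
rim [0.5245 0.1444 0.045 ]
rim [0.3998 0.1363 0.045 ]
nose [ 0.423  -0.0903  0.016 ] 0.00552069240486186
ribL [ 0.4552 -0.1158  0.016 ] 0.01633327090318004
ribL2 [ 0.4686 -0.2166  0.016 ] 0.01666081316300616
ribR [ 0.3973 -0.1238  0.016 ] 0.0025540659377922825
ribR2 [ 0.4151 -0.2302  0.016 ] 0.024800119231509488
kLb [ 0.4748 -0.0802  0.016 ] 0.0014302818456848332
kLf [ 0.5004 -0.2732  0.016 ] 0.0050044916668501305
kRb [ 0.3666 -0.1017  0.016 ] 0.014463915294372853
kRf [ 0.3932 -0.2866  0.016 ] 0.017212111824399967
buffer [ 0.4448 -0.2359  0.039 ] [ 0.4432 -0.2386  0.0483]
tee [ 0.3385 -0.2413  0.022 ]
table [0.3617 0.0361 0.0004]
jar [0.6644 0.0718 0.1017]
tin [0.4648 0.193  0.1159]
```

Request:
drive_tool(
  increments=[
    [0,[0,0,0],[0,0,0.83]],
    [0,[0,0,0],[0,0,0.83]],
    [0,[0,0,0],[0,0,0.83]],
    [0,[0,0,0],[0,0,0.83]],
    [0,[0,0,0],[0,0,0.83]],
  ],
)

```text
clock: 0.6
ee_pos: [0.2329, -0.5528, 0.2306]
ee_rot: [-3.139, -0.101, 0.001]
force: [-0.9, -0.8, -0.2]
gripper_width: 0.0429
finger_force: 0.0
```

Request:
drive_tool(
  increments=[
    [0,[0.27,-0.84,0],[0,0,0]],
    [0,[0.27,-0.84,0],[0,0,0]],
    [0,[0.27,-0.84,0],[0,0,0]],
    [0,[0.27,-0.84,0],[0,0,0]],
    [0,[0.27,-0.84,0],[0,0,0]],
    [0,[0.27,-0.84,0],[0,0,0]],
    [0,[0.27,-0.84,0],[0,0,0]],
    [0,[0.27,-0.84,0],[0,0,0]],
    [0,[0.27,-0.84,0],[0,0,0]],
    [0,[0.27,-0.84,0],[0,0,0]],
  ],
)

```text
clock: 1.6
ee_pos: [0.3395, -0.1232, 0.231]
ee_rot: [-3.14, -0.104, -0.0]
force: [1.8, -0.9, 0.0]
gripper_width: 0.0431
finger_force: 0.0
```

Request:
drive_tool(
  increments=[
    [0,[0.27,-0.83,0],[0,0,0]],
    [0,[0.27,-0.83,0],[0,0,0]],
    [0,[0.27,-0.83,0],[0,0,0]],
    [0,[0.27,-0.83,0],[0,0,0]],
    [0,[0.27,-0.83,0],[0,0,0]],
    [0,[0.27,-0.83,0],[0,0,0]],
    [0,[0.27,-0.83,0],[0,0,0]],
    [0,[0.27,-0.83,0],[0,0,0]],
    [0,[0.27,-0.83,0],[0,0,0]],
    [0,[0.27,-0.83,0],[0,0,0]],
  ],
)

```text
clock: 2.6
ee_pos: [0.4466, 0.3001, 0.2307]
ee_rot: [3.139, 0.105, -0.001]
force: [0.1, -0.2, 0.8]
gripper_width: 0.0426
finger_force: 0.0
```

Request:
drive_tool(
  increments=[
    [0,[0,0,0],[0,0,0]],
    [0,[0,0,0],[0,0,0]],
  ],
)

```text
clock: 2.8
ee_pos: [0.4463, 0.2988, 0.2299]
ee_rot: [3.138, 0.108, -0.004]
force: [-0.5, -0.5, 0.4]
gripper_width: 0.0426
finger_force: 0.0
```

```bash
python3 - <<'E'
from h import *
w=save('wrist','w1'); save('scene','s2'); print(w['xyz'],w['orientation'],arm.get_obs()['joints'])
a=cv2.resize(w['color'][:,:,::-1],(800,500),interpolation=2);cv2.imwrite('pics/w1b.png',a)
E
```

```text
[0.5259114  0.30522616 0.3727242 ] [-0.25820361  0.23909615 -1.48857551] [ 5.24586179e-01 -7.93197781e-02  1.40181196e+00 -3.79948350e-04
  1.81949867e+00  2.02897430e+00]
```

View pics/w1b.png

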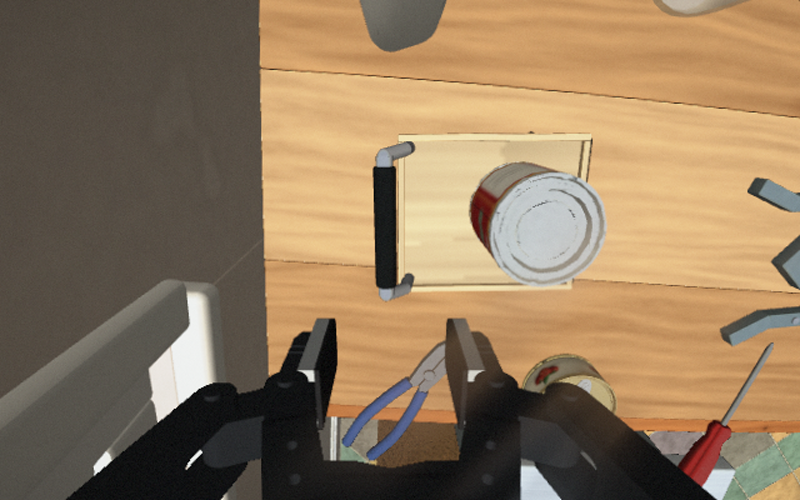

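The wrist view shows the grip from (385,167) to (386,289), the deck's rear corners at (400,135) and (400,290), and its front corners at (591,135) and (571,290). The picture is scaled by 1.25.

```bash
python3 - <<'E'
from h import *
np.set_printoptions(precision=4,suppress=True)
w=load('w1');k=1.25;t=load('top1')
P=[(384.5,167),(386,289)]
q=[at_z(w,u/k,v/k,.085) for u,v in P]; print(q,(q[0]+q[1])/2,np.arctan2(*(q[0]-q[1])[[1,0]]))
print(tri(w,(P[0][0]/k,P[0][1]/k),t,(181.7,208)),tri(w,(P[1][0]/k,P[1][1]/k),t,(181.7,248)))
for p in((400,135),(398,290),(591,135),(571,290)): print('rim',at_z(w,p[0]/k,p[1]/k,.051))
E
```

```text
[array([0.496, 0.307, 0.085]), array([0.4043, 0.3   , 0.085 ])] [0.4502 0.3035 0.085 ] 0.07647749126249048
(array([0.4957, 0.3067, 0.0797]), np.float64(0.0009286858221892018)) (array([0.4032, 0.3003, 0.0827]), np.float64(0.000788754493605993))
rim [0.5173 0.297  0.051 ]
rim [0.3897 0.289  0.051 ]
rim [0.5286 0.15   0.051 ]
rim [0.3996 0.1393 0.051 ]
```

Request:
drive_tool(
  increments=[
    [0,[0.07,-0.08,0.4],[0,0,0]],
    [0,[0,0,0.5],[0,0,0]],
    [0,[0,0,0.5],[0,0,0]],
    [0,[0,0,0.5],[0,0,0]],
    [0,[0,0,0.5],[0,0,0]],
    [0,[0,0,0.4],[0,0,0]],
    [0,[0,0,0.25],[0,0,0]],
    [0,[0,0,0.2],[0,0,0]],
    [0,[0,0,0],[0,0,0]],
  ],
)

```text
clock: 3.8
ee_pos: [0.4496, 0.3017, 0.068]
ee_rot: [3.139, 0.104, -0.002]
force: [1.0, -0.8, 0.0]
gripper_width: 0.0426
finger_force: 0.0
```

```bash
python3 - <<'E'
from h import *
w=save('wrist','w2'); s=save('scene','s3')
a=cv2.resize(w['color'][100:,:,::-1],(800,375),interpolation=2)
b=cv2.resize(s['color'][205:285,215:315,::-1],(300,225),interpolation=2);b=np.pad(b,((0,0),(0,500),(0,0)))
cv2.imwrite('pics/w2b.png',np.vstack([a,b]))
E
```

```text
(no output)
```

View pics/w2b.png

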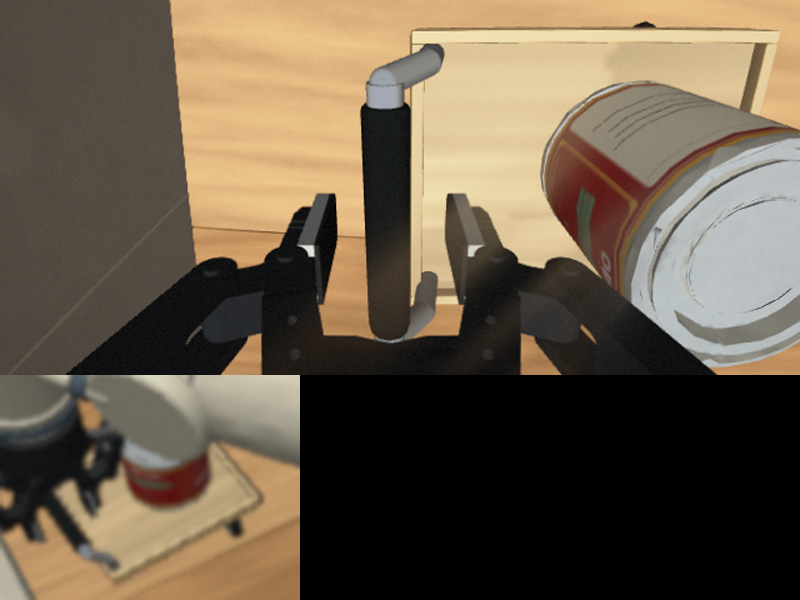

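The bar (x 362–410) sits centred between the pads (x 336 and 447), so I'll close the gripper.

Request:
drive_tool(
  increments=[
    [0,[0,0,0.03],[0,0,0]],
    [1,[0,0,0],[0,0,0]],
    [1,[0,0,0],[0,0,0]],
    [1,[0,0,0],[0,0,0]],
    [1,[0,0,0],[0,0,0]],
    [1,[0,0,0],[0,0,0]],
    [1,[0,0,0],[0,0,0]],
  ],
)

```text
clock: 4.6
ee_pos: [0.4502, 0.3027, 0.068]
ee_rot: [-3.139, -0.105, -0.002]
force: [0.1, 0.9, 3.6]
gripper_width: 0.0142
finger_force: 58.7
```

```bash
python3 - <<'E'
from h import *
np.set_printoptions(precision=4,suppress=True)
t=load('top1')
for p in((272,312),(272,295),(266,324),(365,290),(350,350)): print(p,at_d(t,*p))
print(arm.get_obs()['force'],arm.get_obs()['joints'])
E
```

```text
(272, 312) [0.2626 0.0989 0.0379]
(272, 295) [0.3009 0.0994 0.037 ]
(266, 324) [0.236  0.1122 0.0374]
(365, 290) [ 0.3137 -0.1176  0.0012]
(350, 350) [ 0.1775 -0.0776  0.0273]
[0.1329 0.9257 3.5723] [ 0.5292 -0.0343  1.6483  0.      1.5263  2.0331]
```

Request:
drive_tool(
  increments=[
    [1,[-0.04,0.08,-0.02],[0,0,-0.05]],
    [1,[-0.1,0.12,0],[0,0,-0.08]],
    [1,[-0.14,0.16,0],[0,0,-0.08]],
    [1,[-0.16,0.17,0],[0,0,-0.08]],
    [1,[-0.16,0.17,0],[0,0,-0.08]],
    [1,[-0.16,0.17,0],[0,0,-0.08]],
  ],
)

```text
clock: 5.2
ee_pos: [0.4148, 0.2549, 0.0681]
ee_rot: [3.137, 0.162, -0.0]
force: [0.5, 1.6, 1.8]
gripper_width: 0.0139
finger_force: 58.6
```

Request:
drive_tool(
  increments=[
    [1,[-0.16,0.17,0],[0,0,-0.08]],
    [1,[-0.16,0.17,0],[0,0,-0.08]],
    [1,[-0.15,0.18,0],[0,0,-0.08]],
    [1,[-0.12,0.18,0],[0,0,-0.08]],
    [1,[-0.09,0.18,0],[0,0,-0.07]],
    [1,[-0.05,0.16,0],[0,0,-0.05]],
    [1,[0,0.12,0],[0,0,0]],
    [1,[0,0.06,0],[0,0,0]],
    [1,[0,0,0],[0,0,0]],
  ],
)

```text
clock: 6.1
ee_pos: [0.3869, 0.1903, 0.068]
ee_rot: [3.133, 0.215, -0.001]
force: [-0.5, -1.4, 0.5]
gripper_width: 0.014
finger_force: 58.6
```

```bash
python3 - <<'E'
from h import *
o=arm.get_obs();print(o['ee_pos'],o['ee_rot'],o['force'])
w=save('wrist','w3'); t=save('top','t3')
a=cv2.resize(w['color'][:,:,::-1],(480,300),interpolation=2)
a=np.hstack([a,cv2.resize(w['color'][60:260,440:640,::-1],(300,300),interpolation=2)])
b=cv2.resize(t['color'][190:290,190:450,::-1],(780,300),interpolation=2)
cv2.imwrite('pics/w3b.png',np.vstack([a,b]))
E
```

```text
[0.38685729 0.19032839 0.06803791] [ 3.13308233e+00  2.14887996e-01 -8.09619260e-04] [-0.49224125 -1.39497049  0.50818131]
```

View pics/w3b.png

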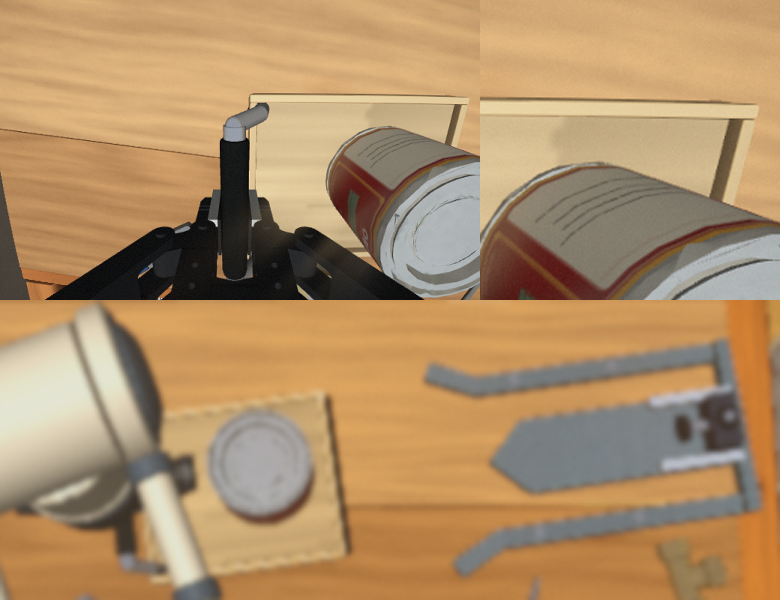

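The castor caddy is in the grip and heading for the dock. In the top view the nose corners are at (298.7,221.3) and (306.3,274.3), and the rib nose is at (353.3,243.3).

```bash
python3 - <<'E'
from h import *
np.set_printoptions(precision=4,suppress=True)
t=load('t3');C=lambda x,y:(190+x/3,190+(y-300)/3)
P=lambda x,y,z:at_z(t,*C(x,y),z)
fl,fr,rl=P(327,394,.045),P(350,553,.045),P(162,412,.051)
print('nose',fl,fr,(fl+fr)/2,'ang',np.arctan2(fl[1]-fr[1],fl[0]-fr[0]))
kL=[P(475,395,.016),P(720,363,.016)];kR=[P(505,530,.016),P(745,494,.016)]
for k in(kL,kR): e=k[1]-k[0]; print(k,np.arctan2(e[0],-e[1]))
print('rib',P(490,460,.016),[np.arctan2(*( (b-a)*[1,-1,1])[:2]) for a,b in((P(525,420,.016),P(650,403,.016)),(P(535,492,.016),P(662,469,.016)))])
E
```

```text
nose [0.471  0.0377 0.045 ] [0.3471 0.0199 0.045 ] [0.4091 0.0288 0.045 ] ang 0.14240726233803858
[array([ 0.4756, -0.0802,  0.016 ]), array([ 0.5012, -0.279 ,  0.016 ])] 0.1279593105072423
[array([ 0.3674, -0.1017,  0.016 ]), array([ 0.3947, -0.2931,  0.016 ])] 0.1420923805943509
rib [ 0.423  -0.0911  0.016 ] [np.float64(0.13228489773704322), np.float64(0.17362616859364016)]
```

Request:
drive_tool(
  increments=[
    [1,[-0.03,0.1,0],[0,0,0]],
    [1,[-0.04,0.16,0],[0,0,0]],
    [1,[0,0.2,0],[0,0,0]],
    [1,[0,0.2,0],[0,0,0]],
    [1,[0,0.2,0],[0,0,0]],
    [1,[0,0.2,0],[0,0,0]],
    [1,[0,0.2,0],[0,0,0]],
    [1,[0,0.16,0],[0,0,0]],
    [1,[0,0.08,0],[0,0,0]],
    [1,[0,0,0],[0,0,0]],
  ],
)

```text
clock: 7.2
ee_pos: [0.3937, 0.1154, 0.0681]
ee_rot: [3.133, 0.215, -0.0]
force: [-0.3, -1.5, -0.9]
gripper_width: 0.014
finger_force: 58.7
```

```bash
python3 - <<'E'
from h import *
o=arm.get_obs();print(o['ee_pos'],o['ee_rot'],o['force'])
t=save('top','t4');s=save('scene','s4')
b=cv2.resize(t['color'][195:285,240:450,::-1],(798,342),interpolation=2)
a=cv2.resize(s['color'][180:260,270:430,::-1],(500,250),interpolation=2);a=np.pad(a,((0,0),(0,298),(0,0)))
cv2.imwrite('pics/t4b.png',np.vstack([b,a]))
E
```

```text
[0.39370812 0.11543613 0.06809623] [ 3.13324378e+00  2.14582643e-01 -2.68683046e-04] [-0.25879505 -1.5024229  -0.93012133]
```

View pics/t4b.png

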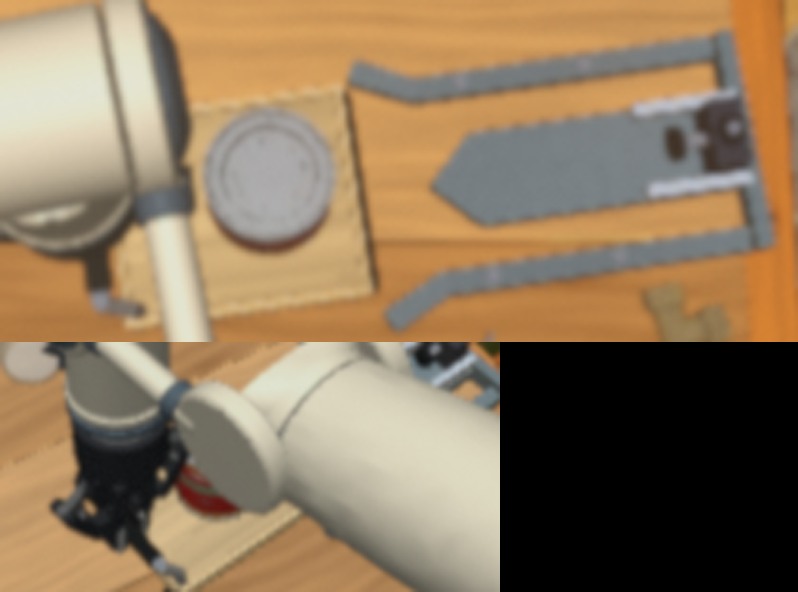

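The nose corners are at (348,88) and (378,291) in the crop, just short of the flares, and the rib nose is at (432,187).

```bash
python3 - <<'E'
from h import *
t=load('t4');P=lambda x,y,z:at_z(t,240+x/3.8,195+y/3.8,z)
fl,fr=P(348,88,.045),P(378,291,.045);n=(fl+fr)/2
a=.138;d=np.array([np.sin(a),-np.cos(a)]);l=np.array([np.cos(a),np.sin(a)])
print('width',np.linalg.norm(fl-fr),'ang',np.arctan2(*(fl-fr)[[1,0]]))
T=arm.get_obs()['ee_pos'][:2]+.165*d
print('nose',n,'tool nose',T)
kL=P(412,103,.016),P(715,62,.016);kR=P(447,272,.016),P(750,228,.016)
for nm,q in dict(rib=P(432,187,.016),bend=(kL[0]+kR[0])/2,far=(kL[1]+kR[1])/2,buf=P(666,144,.039)).items():
    print(nm,q,[( (q[:2]-m)@d*1e3,(q[:2]-m)@l*1e3) for m in(n[:2],T)])
E
```

```text
width 0.126397705712196 ang 0.13169625009647204
nose [ 0.41572847 -0.04708217  0.045     ] tool nose [ 0.4163007  -0.04730093]
rib [ 0.42088922 -0.09187805  0.016     ] [(np.float64(45.07993596554759), np.float64(-1.0505373803935811)), (np.float64(44.78453536368713), np.float64(-1.5872386404906338))]
bend [ 0.42107436 -0.09022106  0.016     ] [(np.float64(43.464169308650405), np.float64(-0.6392193784842878)), (np.float64(43.16876870678995), np.float64(-1.1759206385813403))]
far [ 0.44720775 -0.28259273  0.016     ] [(np.float64(237.6019545608318), np.float64(-1.2173930052456112)), (np.float64(237.30655395897136), np.float64(-1.754094265342665))]
buf [ 0.44349734 -0.23562682  0.039     ] [(np.float64(190.5721321802263), np.float64(1.5682154713010963)), (np.float64(190.27673157836588), np.float64(1.0315142112040425))]
```

Request:
drive_tool(
  increments=[
    [1,[-0.01,0.1,0],[0,0,0]],
    [1,[-0.01,0.16,0],[0,0,0]],
    [1,[0,0.2,0],[0,0,0]],
    [1,[0,0.2,0],[0,0,0]],
    [1,[0,0.2,0],[0,0,0]],
    [1,[0,0.2,0],[0,0,0]],
    [1,[0,0.2,0],[0,0,0]],
    [1,[0,0.2,0],[0,0,0]],
    [1,[0,0.2,0],[0,0,0]],
    [1,[0,0.16,0],[0,0,0]],
  ],
)

```text
clock: 8.3
ee_pos: [0.4052, 0.0251, 0.0682]
ee_rot: [3.134, 0.216, -0.0]
force: [-1.4, 0.9, -2.3]
gripper_width: 0.0137
finger_force: 58.7
```

Request:
drive_tool(
  increments=[
    [1,[0,0.2,0],[0,0,0]],
    [1,[0,0.2,0],[0,0,0]],
    [1,[0,0.2,0],[0,0,0]],
    [1,[0,0.2,0],[0,0,0]],
    [1,[0,0.2,0],[0,0,0]],
    [1,[0,0.1,0],[0,0,0]],
    [1,[0,0.04,0],[0,0,0]],
  ],
)

```text
clock: 9.0
ee_pos: [0.413, -0.031, 0.0682]
ee_rot: [3.134, 0.215, -0.0]
force: [-0.2, 1.6, -2.8]
gripper_width: 0.0135
finger_force: 58.9
```

Request:
drive_tool(
  increments=[
    [1,[0,0.1,0.02],[0,0,0]],
    [1,[0,0.14,0],[0,0,0]],
    [1,[0,0.14,0],[0,0,0]],
    [1,[0,0.08,0],[0,0,0]],
    [1,[0,0.04,0],[0,0,0]],
    [1,[0,0,0],[0,0,0]],
  ],
)

```text
clock: 9.6
ee_pos: [0.417, -0.0558, 0.0679]
ee_rot: [3.133, 0.216, 0.002]
force: [0.1, -0.8, 4.3]
gripper_width: 0.0136
finger_force: 59.7
```

Request:
drive_tool(
  increments=[
    [1,[0,0.04,0],[0,0,0]],
    [1,[0,0.04,0],[0,0,0]],
    [1,[0,0.04,0],[0,0,0]],
  ],
)

```text
clock: 9.9
ee_pos: [0.4176, -0.0609, 0.0679]
ee_rot: [-3.134, -0.217, -0.002]
force: [-0.6, 1.4, 5.5]
gripper_width: 0.0141
finger_force: 59.8
```

Request:
drive_tool(
  increments=[
    [1,[0,0.04,-0.012],[0,0,0]],
    [1,[0,0.04,0],[0,0,0]],
    [1,[0,0,0],[0,0,0]],
  ],
)

```text
clock: 10.2
ee_pos: [0.418, -0.0652, 0.068]
ee_rot: [3.134, 0.216, 0.001]
force: [-0.4, -0.1, 2.9]
gripper_width: 0.0139
finger_force: 59.6
```

Request:
drive_tool(
  increments=[
    [1,[0,0.03,0],[0,0,0]],
    [1,[0,0.03,0],[0,0,0]],
    [1,[0,0,0],[0,0,0]],
  ],
)

```text
clock: 10.5
ee_pos: [0.4183, -0.0682, 0.068]
ee_rot: [3.134, 0.216, 0.001]
force: [0.7, -0.1, 3.7]
gripper_width: 0.0138
finger_force: 59.6
```

Request:
drive_tool(
  increments=[
    [1,[0,0.03,0],[0,0,0]],
    [1,[0,0.02,0],[0,0,0]],
    [1,[0,0,0],[0,0,0]],
  ],
)

```text
clock: 10.8
ee_pos: [0.4186, -0.0706, 0.068]
ee_rot: [3.134, 0.216, 0.0]
force: [-0.3, 0.5, 4.3]
gripper_width: 0.0141
finger_force: 59.7
```

Request:
drive_tool(
  increments=[
    [1,[0,0.02,0],[0,0,0]],
    [1,[0,0.02,0],[0,0,0]],
    [1,[0,0,0],[0,0,0]],
  ],
)

```text
clock: 11.1
ee_pos: [0.4189, -0.0726, 0.0679]
ee_rot: [3.134, 0.216, 0.0]
force: [0.3, 0.4, 3.9]
gripper_width: 0.0139
finger_force: 59.7
```

Request:
drive_tool(
  increments=[
    [1,[0,0.02,0],[0,0,0]],
    [1,[0,0.02,0],[0,0,0]],
    [1,[0,0,0],[0,0,0]],
  ],
)

```text
clock: 11.4
ee_pos: [0.4191, -0.0741, 0.068]
ee_rot: [-3.133, -0.217, -0.0]
force: [0.0, 1.6, 5.1]
gripper_width: 0.0137
finger_force: 59.9
```

Request:
drive_tool(
  increments=[
    [1,[0,0.02,0],[0,0,0]],
    [1,[0,0.01,0],[0,0,0]],
    [1,[0,0,0],[0,0,0]],
  ],
)

```text
clock: 11.7
ee_pos: [0.4192, -0.075, 0.0679]
ee_rot: [-3.132, -0.217, 0.0]
force: [-0.1, 5.5, 6.2]
gripper_width: 0.0143
finger_force: 59.9
```

Request:
drive_tool(
  increments=[
    [1,[0,0.02,0],[0,0,0]],
    [1,[0,0,0],[0,0,0]],
  ],
)

```text
clock: 11.9
ee_pos: [0.4193, -0.0756, 0.068]
ee_rot: [-3.131, -0.218, 0.0]
force: [-0.7, 6.3, 5.7]
gripper_width: 0.0139
finger_force: 60.0
```

Request:
drive_tool(
  increments=[
    [1,[0,0.015,0],[0,0,0]],
    [1,[0,0,0],[0,0,0]],
    [1,[0,0,0],[0,0,0]],
    [1,[0,0,0],[0,0,0]],
  ],
)

```text
clock: 12.3
ee_pos: [0.4194, -0.0761, 0.068]
ee_rot: [-3.131, -0.218, 0.0]
force: [-1.8, 6.4, 6.2]
gripper_width: 0.0139
finger_force: 60.0
```

Request:
drive_tool(
  increments=[
    [1,[0,0,0],[0,0,0]],
    [1,[0,0,0],[0,0,0]],
    [1,[0,0,0],[0,0,0]],
    [1,[0,0,0],[0,0,0]],
    [1,[0,0,0],[0,0,0]],
  ],
)

```text
clock: 12.8
ee_pos: [0.4194, -0.0761, 0.0679]
ee_rot: [-3.131, -0.218, 0.001]
force: [-1.3, 8.4, 6.5]
gripper_width: 0.0141
finger_force: 60.0
```

Request:
drive_tool(
  increments=[
    [1,[0,-0.015,-0.007],[0,0,0]],
    [1,[0,-0.015,-0.007],[0,0,0]],
    [1,[0,-0.01,0],[0,0,0]],
    [1,[0,0,0],[0,0,0]],
  ],
)

```text
clock: 13.2
ee_pos: [0.4189, -0.0753, 0.0681]
ee_rot: [-3.133, -0.217, 0.001]
force: [-0.5, 4.5, 1.8]
gripper_width: 0.014
finger_force: 59.5
```

Request:
drive_tool(
  increments=[
    [1,[0,-0.015,0],[0,0,0]],
    [1,[0,-0.01,0],[0,0,0]],
    [1,[0,0,0],[0,0,0]],
    [1,[0,0,0],[0,0,0]],
  ],
)

```text
clock: 13.6
ee_pos: [0.4188, -0.0745, 0.0682]
ee_rot: [3.134, 0.216, -0.001]
force: [0.3, 1.6, -2.0]
gripper_width: 0.0139
finger_force: 59.2
```

Request:
drive_tool(
  increments=[
    [1,[0,-0.005,0.005],[0,0,0]],
    [1,[0,0,0],[0,0,0]],
    [0,[0,0,0],[0,0,0]],
    [0,[0,0,0],[0,0,0]],
    [0,[0,0,0],[0,0,0]],
    [0,[0,0,0],[0,0,0]],
  ],
)

```text
clock: 14.2
ee_pos: [0.4192, -0.0743, 0.0685]
ee_rot: [3.134, 0.216, 0.001]
force: [-0.4, 0.1, -0.0]
gripper_width: 0.043
finger_force: 0.0
```

Request:
drive_tool(
  increments=[
    [0,[0,0,-0.1],[0,0,0]],
    [0,[0,0,-0.3],[0,0,0]],
    [0,[0,0,-0.4],[0,0,0]],
    [0,[0,0,-0.5],[0,0,0]],
    [0,[0,0,-0.5],[0,0,0]],
    [0,[0,0,-0.5],[0,0,0]],
    [0,[0,-0.5,-0.3],[0,0,0]],
    [0,[0,-0.5,0],[0,0,0]],
    [0,[0,-0.5,0],[0,0,0]],
    [0,[0,0,0],[0,0,0]],
  ],
)

```text
clock: 15.2
ee_pos: [0.4087, 0.0021, 0.2002]
ee_rot: [-3.133, -0.221, -0.004]
force: [1.2, 0.2, 0.7]
gripper_width: 0.0428
finger_force: 0.0
```

```bash
python3 - <<'E'
from h import *
o=arm.get_obs();print(o['ee_pos'],o['force'],o['gripper_width'])
t=save('top','t5');w=save('wrist','w5')
b=cv2.resize(t['color'][185:295,290:450,::-1],(436,300),interpolation=2)
a=cv2.resize(w['color'][:,:,::-1],(480,300),interpolation=2);b=np.pad(b,((0,0),(0,44),(0,0)))
cv2.imwrite('pics/t5b.png',np.vstack([b,a]))
E
```

```text
[0.40870126 0.00208918 0.20019444] [1.19394562 0.23721481 0.74704499] 0.04276159591301752
```

View pics/t5b.png

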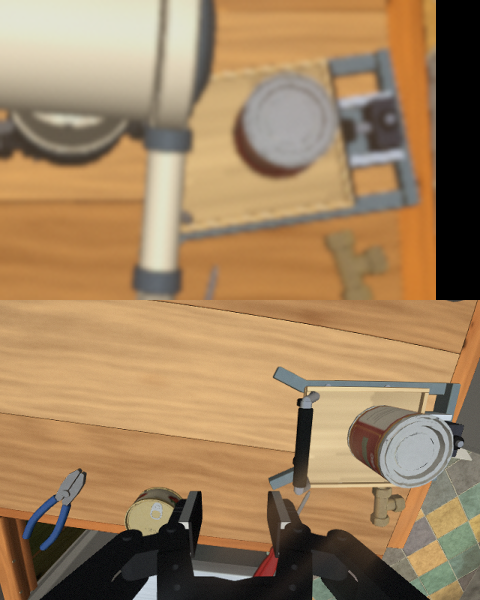

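The caddy is parked between the kerbs. Its nose, at about x 345 in the upper crop, touches the buffer, the tin is on the deck and the tee hasn't moved.

```bash
python3 -c "
from h import *
print(job.sign_off())"
```

```text
the job is handed in; nothing more can be done
None
```

The caddy is parked nose first in the dock with the tin aboard: pressed against the buffer at about 6–8 N for 0.9 s, eased off, let go and handed in at about 15 s. I couldn't see the castors under the deck; I relied on about 75 mm of straight rolling before the dock to bring them in line.

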